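Count the gaps of the jig rack and push the block into the third

TASK

Count off the gaps of the jig rack with a fingertip on the steel rail that runs across its top, starting from the end with the tall post: run along the rail so that you touch it over the first, then the second, then the third gap (every gap counts, filled or empty), and do not touch the rail over the fourth. Then push the oak block along the bench and fully home into that third gap, lengthwise and against the back board. Only touch and push: never lift the block, and leave the yellow case, the bolt and the tape measure where they are.

Things in the scene. Friction and masses are not known exactly. Their poses are not given: they have to be found in the camera images.
- rack: Fixed plywood rack, 306 mm long. Origin on the bench, middle of its open front; x points into the gaps (away from the robot), y left along the rack, z up. Five dividers (10 mm thick, 50 high, round noses at x = 0) make four gaps, each 64 mm wide, open in front and floored by the bench; centres at y = +111, +37, -37, -111 mm. Back board: front face at x = 85 mm, 50 mm high.
- rail_a: Piece over the leftmost gap of the steel rail that lies across the dividers: 62 mm long (y), 16 mm wide (x). Origin at the centre of its flat top, 64 mm above the bench, at x = 45 mm in the rack's frame; axes as the rack's. The rail's underside is 50 mm above the bench. Between neighbouring pieces, over each divider, is a groove 12 mm wide and 5 mm deep.
- rail_b: The same over the second gap from the left.
- rail_c: The same over the third gap from the left.
- rail_d: The same over the rightmost gap.
- tall_post: Fixed round steel post, 12 mm thick with an 18 mm head, top 104 mm above the bench, in line with the rail at one end of the rack (left or right, it varies), 164 mm from the rack's middle. Origin at its foot, 6 mm above the bench. Gaps are counted from this end.
- short_stud: Fixed steel stud, its top only 28 mm above the bench, at the other end of the rack. Origin at its foot, 6 mm above the bench.
- oak_block: Loose oak drilling block with three holes in the top, 55 mm (its x) by 110 mm (its y) by 30 mm high, about 0.2 kg, lying before the rack, its long side roughly along the gaps. Origin at the centre of its underside. Fully home in a gap, its end meets the back board and it sticks out 25 mm in front: its centre is then at x = +30 mm in the rack's frame.
- yellow_case: Small yellow plastic case 40 x 56 x 22 mm lying in the leftmost or rightmost gap; a bystander. Origin at the centre of its underside.
- hex_bolt: Steel bolt with nut, 20 x 64 x 18 mm, lying in the other outermost gap; a bystander. Origin at the centre of its underside.
- tape_measure: Black and yellow tape measure 36 x 79 x 66 mm standing on the bench left of the work; a bystander. Origin at the centre of its underside.
Mind the look-alikes: they are no part of the job. There is more than one size of the oak_block; the job needs the largest.

How it is judged:
On the way, in this order (a step that is already met when the one before it is completed fails the run):
1. a fingertip touches the rail over the first gap from the tall post, and no other piece (((y of tall_post in the frame of rack above 0 m and contact force between the fingers and rail_a above 0.3 N and contact force between the fingers and rail_b below 0.3 N) or (y of tall_post in the frame of rack below 0 m and contact force between the fingers and rail_d above 0.3 N and contact force between the fingers and rail_c below 0.3 N))), for 0.1 s.
2. a fingertip touches the rail over the second gap, no longer over the first (((y of tall_post in the frame of rack above 0 m and contact force between the fingers and rail_b above 0.3 N and contact force between the fingers and rail_a below 0.3 N and contact force between the fingers and rail_c below 0.3 N) or (y of tall_post in the frame of rack below 0 m and contact force between the fingers and rail_c above 0.3 N and contact force between the fingers and rail_d below 0.3 N and contact force between the fingers and rail_b below 0.3 N))), for 0.1 s.
3. a fingertip touches the rail over the third gap, no longer over the second (((y of tall_post in the frame of rack above 0 m and contact force between the fingers and rail_c above 0.3 N and contact force between the fingers and rail_b below 0.3 N) or (y of tall_post in the frame of rack below 0 m and contact force between the fingers and rail_b above 0.3 N and contact force between the fingers and rail_c below 0.3 N))), for 0.1 s.
4. the oak block is home in the third gap (x of oak_block in the frame of rack between 0.025 and 0.034 m and angle between the y axis of oak_block and the x axis of rack, either way round below 0.12 rad and height (world z) of oak_block below 0.006 m and angle between oak_block's own z axis and vertical below 0.06 rad and ((y of tall_post in the frame of rack above 0 m and y of oak_block in the frame of rack between -0.045 and -0.029 m) or (y of tall_post in the frame of rack below 0 m and y of oak_block in the frame of rack between 0.029 and 0.045 m))), for 0.2 s.
At the end, for the whole second after the job is handed in: The oak block lies flat on the bench, at rest, lengthwise in the third gap from the tall post: against the back board within 5 mm, centred in the gap within 8 mm, in line with it within 0.12 rad. The case, the bolt and the tape measure are within 25 mm of where they began (all of step 4 and linear speed of oak_block below 0.01 m/s and distance of each of yellow_case, hex_bolt, tape_measure from where it was at the start of the episode below 0.025 m); the robot touches nothing.
It fails at once if the oak block is lifted or tipped (its underside's centre more than 12 mm above the bench) (height (world z) of oak_block above 0.012 m).
It fails at once if the rail is touched over the fourth gap ((y of tall_post in the frame of rack above 0 m and contact force between the fingers and rail_d above 0.5 N) or (y of tall_post in the frame of rack below 0 m and contact force between the fingers and rail_a above 0.5 N)).
It fails at once if the yellow case is moved more than 25 mm or lifted (distance of yellow_case from where it was at the start of the episode above 0.025 m).
It fails at once if the hex bolt is moved more than 25 mm or lifted (distance of hex_bolt from where it was at the start of the episode above 0.025 m).
It fails at once if the tape measure is moved more than 25 mm or lifted (distance of tape_measure from where it was at the start of the episode above 0.025 m).
It also fails if it takes over 64 s, if anything falls off the work surface, if the arm or the gripper's body presses on something with over 40 N, if the wrist force passes 120 N, or if a joint passes its speed limit or range.

ROBOT

A 7-joint arm with a two-finger parallel gripper is mounted at the origin on a cart in front of the work surface, level with it; the furniture and walls round the work are solid. World frame = base frame: x ahead of the robot, y to its left, z up, the work surface at z = 0. Lengths are in m, angles in rad, forces in N, time in s.
With the tool pointing down it reaches from about 0.425 to 0.825 m from the base axis. Payload 3.6 kg.
Tool frame: the origin (TCP) lies between the finger pads; the fingertips stand 14 mm ahead of it and the grasp point (between the pads) lies 5 mm behind it; z points along the fingers, y is the line along which they close (so a half turn about z gives the same grasp; the last joint's range is limited). The gripper opens to 85 mm and grips with 20 to 120 N. Pads are 22 mm wide; open, the fingers measure 114 mm over their backs; the gripper's body (76 mm by 85 mm) begins 54 mm behind the grasp point. The pads swing forward as they close: fully open they stand 13 mm farther back than shut.
Start: joints at [1.167, 0.615, -0.013, 1.423, 0.008, 1.103, -0.04], TCP at [0.24, -0.604, 0.245] pointing down, gripper open.
Joint ranges: [-3.12, 3.12], [-0.3, 2.06], [-1.34, 1.32], [0.26, 2.42], [-1.36, 4.5], [0.01, 1.98], [-2.84, 2.84]. Speed limits (rad/s): [2.79, 2.79, 3.14, 3.14, 3.14, 3.14, 3.14].

INTERFACE

Orientations are given as [roll, pitch, yaw] about the fixed x, y, z axes, in that order (R = Rz(yaw) Ry(pitch) Rx(roll)).
In Python, from workcell import robot gives the robot as it stands. The module is installed in compiled form; this text tells all that it offers.
- The arm moves only by the tool send_rows, never from a script. Its argument "moves" is a list of rows, each a list of 7 numbers: the turn, a rotation vector about the tool's x, y, z in rad, then the shift along the tool's x, y, z in cm, then the finger opening in cm, from 0 to 8.54. A call has 1 to 8 rows; each row is the pose to reach, as a shift and turn from the pose commanded when the call began, along the tool's axes at that moment; what a row does not reach only later rows make up. A row lasts 1/8 s, in which the tool goes at most 62.5 mm and 10.7 degrees, less where a joint would pass 70% of its speed; a pose out of reach is approached as far as the arm can. A call with a gripper value outside its range is refused whole. The fingers move at their own pace and stop on an object; "squeeze" is the grip in N (left out, the last holds). Time passes only in rows, so rows that repeat a pose let the fingers close. It gives the time, the measured TCP pose, the force, the opening and the grip force at its end, in the units of the state.
- robot.observe(): the state, without advancing time (a new reading comes with each control period).
- robot.get_image(name): name is "side" or "top" or "wrist"; returns a dict with "color" (384x512x3 uint8, blue, green, red), "depth" (384x512 float32, m along the optical axis (not along the pixel's ray), 0 where there is no reading), "mtx" (3x3 intrinsics, pixels), "k1" (the pictures are not rectified: a ray, as slopes to the right and down, at radius r is drawn at 1 + k1 r^2 times it, then the intrinsics apply), "cam_to_world" (4x4, takes a point from camera to world coordinates). Camera axes: x right, y up, looking along -z (the intrinsics and any distortion apply to the point x, -y, -z); pixel columns grow to the right and rows downward; lengths in m; the calibration is good to about 2 mm. A picture is of the moment at which its call begins.
- robot.close_job(): hands the job in; it is judged then, once.
Trained networks look in a picture, given as the dict that the camera call returned (one of the last four; its "shot" number tells which), for a name from the list of things; names that differ only in an ending like _2 or _b are one class to them, and where a whole thing is asked for, a point or a joint stands for the part that bears it (a point fixed in the world has none). Each returns a list of dicts, best first, with "score" (0 to 1); they miss things now and then, are a little off and sometimes report something else, mostly with a low value. They report only what shows in the picture. A call takes as long as a camera call. They do not tell look-alikes from the thing itself.
- robot.regions_of(picture, query): "pixels" (384x512 bool, what is visible of it) and "box" ([left, top, right, bottom] in pixels, round what is visible of it).
- robot.landmark_of(picture, query): "uv" ([column, row] in pixels: a listed point, or the origin of a listed thing).
The state is a dict: "clock": time; "qpos": joint angles; "joint_velocities": joint speeds; "effort": joint torques, N m; "tcp_pos": TCP position; "ee_rot": TCP orientation; "contact_force": force on the tool from outside, world axes, zero at the start; "wrist_torque": the same for the moment, N m; "grip_width": finger opening in m; "gripper_force": force on a finger pad.
Only numpy, scipy, OpenCV 4.12 (cv2) and the standard library are available. Lean on these libraries where they do the work, as an engineer would, in place of code of your own. Each camera call takes 0.05 s, during which the arm holds its last target. There are 200 camera calls.

## Working session

There is one attempt and no reset: what is moved stays moved. The work goes in short steps, Python scripts to look and compute and a tool call to move; the robot and the scene stay as the last step left them, time stands still between calls to the robot, and variables do not carry over. Pictures are saved under pics/ and viewed, at most 10 in all, crops included, and the job is handed in when it is done.

Besides the shell and the picture viewer there is one more tool, called after ">>>" by a JSON object that holds its "method" and its "body". send_rows: Moves the arm, as the interface text tells. Its arguments: {"type":"object","properties":{"moves":{"type":"array"},"squeeze":{"type":"number"}},"required":["moves"]}

```bash
mkdir -p pics
cat > h.py <<'E'
import numpy as np, cv2
from workcell import robot
def ray(p,uv):
    m=p["mtx"]; x=(uv[0]-m[0,2])/m[0,0]; y=(uv[1]-m[1,2])/m[1,1]
    a=np.array([x,y]); s=a.copy()
    for _ in range(20): s=a/(1+p["k1"]*(s@s))
    T=p["cam_to_world"]; return T[:3,3], T[:3,:3]@np.array([s[0],-s[1],-1])
def onz(p,uv,z):
    o,d=ray(p,uv); return o+d*(z-o[2])/d[2]
def bydepth(p,uv):
    o,d=ray(p,uv); return o+d*p["depth"][int(round(uv[1])),int(round(uv[0]))]
E
python3 - <<'E'
from h import *
np.set_printoptions(precision=4,suppress=True)
ims=[]
names={"rack":0,"rail_a":.064,"tall_post":.006,"short_stud":.006,"oak_block":0,"yellow_case":0,"hex_bolt":0,"tape_measure":0}
for c in ["top","side"]:
    p=robot.get_image(c); ims.append(p["color"]); cv2.imwrite(f"pics/{c}0.png",p["color"])
    print(c,p["cam_to_world"][:3,3])
    for n,z in names.items():
        for r in robot.landmark_of(p,n)[:5]:
            print(n,round(r["score"],2),np.array(r["uv"]).round(1),onz(p,r["uv"],z)[:2])
print(robot.observe())
E
```

```text
top [0.2955 0.0667 1.2971]
rack 0.67 [268.4 172.4] [0.5592 0.0337]
rack 0.19 [210.3 155.4] [0.6102 0.1877]
rail_a 0.68 [256.4 152.5] [0.5987 0.0641]
rail_a 0.62 [308.  149.6] [ 0.6025 -0.0675]
rail_a 0.46 [223.4 152. ] [0.6026 0.1482]
rail_a 0.42 [279.  151.3] [0.6001 0.0066]
tall_post 0.44 [329.8 158. ] [ 0.5923 -0.1307]
short_stud 0.49 [210.  158.2] [0.6011 0.188 ]
oak_block 0.87 [214.6 247.8] [0.3635 0.1798]
oak_block 0.72 [338. 212.] [ 0.448  -0.1456]
oak_block 0.69 [260.  206.8] [0.4677 0.0587]
oak_block 0.41 [310.4 149.6] [ 0.6182 -0.0809]
yellow_case 0.59 [223.1 156.7] [0.6056 0.1534]
yellow_case 0.54 [206.6 157.4] [0.605  0.1977]
hex_bolt 0.59 [308.2 155.8] [ 0.6013 -0.0742]
side [ 0.1066 -0.5497  0.5045]
rack 0.95 [295.2 216.9] [0.5597 0.0329]
rack 0.4 [283.2 168.5] [0.6728 0.2458]
rail_a 0.66 [284.7 170.6] [0.5978 0.1338]
rail_a 0.65 [321.1 193.2] [0.605 0.004]
rail_a 0.57 [340.4 212. ] [ 0.591  -0.0743]
rail_a 0.43 [299.9 181.6] [0.5965 0.0702]
tall_post 0.8 [359.8 248.8] [ 0.5984 -0.1321]
short_stud 0.24 [341.3 232.8] [ 0.6028 -0.0728]
oak_block 0.67 [300.5 281. ] [ 0.4464 -0.1391]
oak_block 0.66 [249.5 223.5] [0.4573 0.0649]
oak_block 0.65 [190.2 208.8] [0.3673 0.1895]
yellow_case 0.6 [282.3 193.4] [0.5935 0.1344]
hex_bolt 0.46 [338.5 235.9] [ 0.5963 -0.0723]
tape_measure 0.94 [181.2 176.6] [0.4085 0.3511]
{'clock': 0.9, 'qpos': array([ 1.1665,  0.6149, -0.0126,  1.4234,  0.0081,  1.1034, -0.0404]), 'joint_velocities': array([ 0.0022,  0.0001, -0.0008,  0.0004, -0.0001,  0.001 , -0.0006]), 'effort': array([ -0.    , -46.9097,   0.2589, -17.1345,   0.01  ,   0.0017,
         0.    ]), 'tcp_pos': array([ 0.2398, -0.6041,  0.2453]), 'ee_rot': array([ 3.1416, -0.    ,  0.3778]), 'contact_force': array([ 0.2392, -0.471 ,  0.1005]), 'wrist_torque': array([-0.0535, -0.0197,  0.0066]), 'gripper_force': 0.0, 'grip_width': 0.08507295423136524}
```

View pics/top0.png

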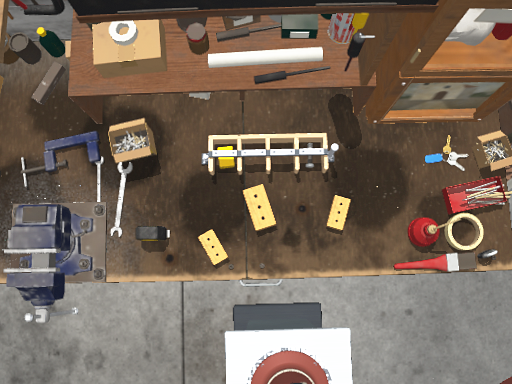

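View pics/side0.png

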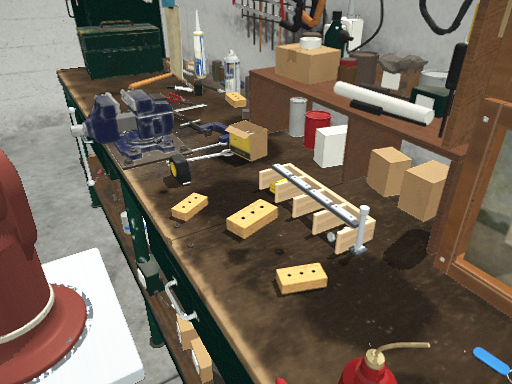

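Pictures: the tall post is at the right end (top view 333,148), so counting runs from the right and the third gap is under rail_b. The yellow case is in the left gap (226,157), the bolt in the right gap (309,157). Of the three blocks the largest is the middle one (260,207). I'll refine the rack and block poses from depth.

```bash
cat >> h.py <<'E'
def cloud(p,step=1):
    v,u=np.mgrid[0:384:step,0:512:step]; u=u.ravel();v=v.ravel()
    d=p["depth"][v,u]; m=p["mtx"]
    a=np.c_[(u-m[0,2])/m[0,0],(v-m[1,2])/m[1,1]]; s=a.copy()
    for _ in range(20): s=a/(1+p["k1"]*(s**2).sum(1))[:,None]
    c=np.c_[s[:,0],-s[:,1],-np.ones(len(s))]*d[:,None]
    T=p["cam_to_world"]; w=c@T[:3,:3].T+T[:3,3]; w[d==0]=np.nan; return w
def sel(w,lo,hi):
    return w[np.all((w>lo)&(w<hi),1)]
def rect(p,q,z):
    """min-area rectangle of the network's region for a thing whose top is at height z"""
    cs=cv2.findContours(q.astype(np.uint8),0,1)[0]; c=max(cs,key=cv2.contourArea)[:,0]
    return cv2.minAreaRect(np.float32([onz(p,x,z)[:2]*1000 for x in c]))
E
python3 - <<'E'
from h import *
np.set_printoptions(precision=4,suppress=True)
for c in ["top","side"]:
    p=robot.get_image(c); w=cloud(p)
    R=sel(w,[.56,-.16,.057],[.64,.26,.072])
    T=sel(w,[.56,-.16,.09],[.64,.26,.115])
    B=sel(w,[.38,-.02,.024],[.54,.12,.036])
    G=sel(w,[.36,-.05,-.01],[.44,.02,.01])
    print(c,"floor z",np.median(G[:,2]))
    for n,P in (("rail",R),("post",T),("block",B)):
        if len(P)>4: print(n,len(P),"z",np.median(P[:,2]),cv2.minAreaRect(np.float32(P[:,:2]*1000)), P[:,:2].mean(0), "line",np.polyfit(P[:,1],P[:,0],1))
    for r in robot.regions_of(p,"oak_block")[:4]: print("oak",r["score"],r["box"],rect(p,r["pixels"],.03))
    for r in robot.regions_of(p,"rack")[:1]: print("rack",r["score"],r["box"],rect(p,r["pixels"],.05))
    for r in robot.regions_of(p,"rail_a")[:4]: print("rail",r["score"],r["box"],rect(p,r["pixels"],.064))
    im=p["color"]
    cv2.imwrite(f"pics/{c}1.png",cv2.resize(im[120:245,190:360] if c=="top" else im[150:310,220:390],None,fx=4.5 if c=="top" else 3.7,fy=4.5 if c=="top" else 3.7,interpolation=2))
E
```

```text
top floor z 0.001367301803230414
rail 787 z 0.06449253479053807 ((600.4956665039062, 26.285202026367188), (318.4278869628906, 62.783634185791016), 88.38025665283203) [0.599 0.032] line [0.0081 0.5987]
post 45 z 0.10546297376215863 ((598.32958984375, -127.7171630859375), (15.738470077514648, 17.084726333618164), 28.199098587036133) [ 0.5977 -0.1271] line [-0.064   0.5896]
block 879 z 0.03107803406300169 ((464.1531982421875, 60.507164001464844), (110.10663604736328, 55.06092071533203), 16.358985900878906) [0.4636 0.0606] line [0.6729 0.4229]
oak 0.98 [241.3, 184.5, 275.5, 231.3] ((463.59454345703125, 60.358421325683594), (115.35528564453125, 57.46062469482422), 16.825702667236328)
oak 0.82 [330.2, 196.2, 349.2, 233.8] ((443.015869140625, -139.87594604492188), (43.95657730102539, 85.26463317871094), 73.20450592041016)
oak 0.63 [197.7, 231.1, 228.3, 261.9] ((363.6344299316406, 181.99197387695312), (85.69352722167969, 47.16691970825195), 30.70120620727539)
rack 0.58 [202.4, 133.9, 335.3, 175.9] ((600.20947265625, 36.16162109375), (336.7823486328125, 103.77098083496094), 89.6916275024414)

[... 1387 characters left out ...]

oak 0.67 [277.5, 261.9, 325.7, 291.0] ((432.62451171875, -155.48585510253906), (59.19112777709961, 87.27334594726562), 72.36985778808594)
rack 0.7 [261.5, 163.7, 376.4, 253.0] ((580.12548828125, 8.74468994140625), (376.82598876953125, 134.41629028320312), 89.62606048583984)
rail 0.59 [310.8, 189.2, 328.5, 201.6] ((594.5078735351562, -4.369224548339844), (61.394134521484375, 22.907638549804688), 84.05487823486328)
rail 0.55 [329.9, 205.5, 357.0, 223.2] ((594.6311645507812, -76.55795288085938), (22.27096939086914, 63.95171356201172), 0.9180525541305542)
rail 0.53 [274.1, 164.0, 293.3, 177.9] ((596.3619384765625, 143.55653381347656), (17.756216049194336, 64.90777587890625), 0.8435181975364685)
```

View pics/top1.png

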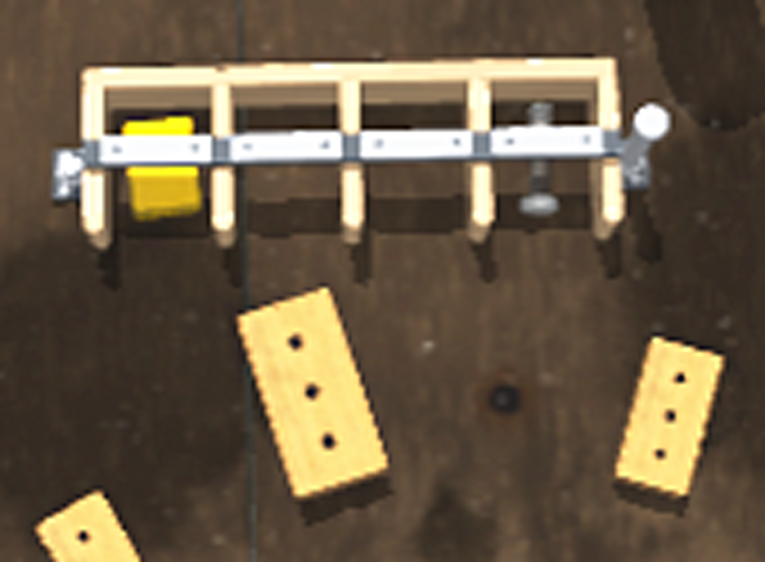

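Rack: rail at x≈0.598, middle y≈0.035, yaw≈-0.008. The third gap's centre is y≈0.072. Block centre is (0.464, 0.061), turned +0.29 rad. I'll close the fingers and travel to above rail_d.

>>> {"method": "send_rows", "body": {"moves": [[0,0,0.03,1.5,-1,0,4],[0,0,0.1,5,-3.4,0,0],[0,0,0.18,9,-6.1,0,0],[0,0,0.25,13,-8.9,0,0],[0,0,0.31,17,-11.6,0,0],[0,0,0.36,21,-14.3,0,0],[0,0,0.386,24.5,-16.7,0,0],[0,0,0.386,26.4,-18,0,0]], "squeeze": 30}}

```text
clock: 2.3
tcp_pos: [0.4207, -0.3366, 0.2455]
ee_rot: [-3.141, -0.001, -0.004]
contact_force: [-0.9, 0.2, -0.1]
grip_width: 0.0001
gripper_force: 0.0
```

>>> {"method": "send_rows", "body": {"moves": [[0,0,0,2,-3,0,0],[0,0,0,5,-7.3,0,0],[0,0,0,8.5,-12.5,0,0],[0,0,0,12,-17.7,0,0],[0,0,0,15.5,-23,0,0],[0,0,0,17.5,-26,0,0],[0,0,0,17.7,-26.2,5,0],[0,0,0,17.7,-26.2,10,0]]}}

```text
clock: 3.3
tcp_pos: [0.599, -0.0778, 0.1448]
ee_rot: [-3.142, -0.003, -0.006]
contact_force: [0.3, 0.5, 0.1]
grip_width: -0.0003
gripper_force: 0.0
```

Run:
```python
from h import *
np.set_printoptions(precision=4,suppress=True)
o=robot.observe(); print(o["tcp_pos"],o["ee_rot"],o["contact_force"])
p=robot.get_image("side"); cv2.imwrite("pics/side2.png",cv2.resize(p["color"][80:280,220:420],None,fx=3,fy=3,interpolation=2))
p=robot.get_image("wrist"); cv2.imwrite("pics/wrist2.png",p["color"])
```

```text
[ 0.599  -0.0778  0.1448] [-3.1415 -0.0029 -0.0061] [0.3016 0.4732 0.0735]
```

View pics/side2.png

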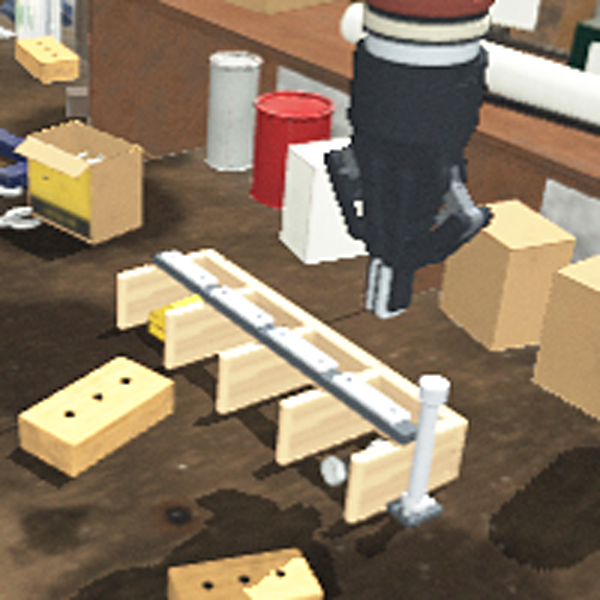

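The picture shows the closed fingertip above rail_d (crop 385,315), clear of the post (430,385). I'll descend in small steps.

>>> {"method": "send_rows", "body": {"moves": [[0,0,0,0,0,2,0],[0,0,0,0,0,4,0],[0,0,0,0,0,5,0],[0,0,0,0,0,5.3,0],[0,0,0,0,0,5.5,0],[0,0,0,0,0,5.6,0]]}}

```text
clock: 4.15
tcp_pos: [0.5984, -0.079, 0.09]
ee_rot: [3.142, -0.001, -0.008]
contact_force: [0.6, -0.3, -0.4]
grip_width: 0.0003
gripper_force: 0.0
```

>>> {"method": "send_rows", "body": {"moves": [[0,0,0,0,0,0.5,0],[0,0,0,0,0,0.8,0],[0,0,0,0,0,1.0,0],[0,0,0,0,0,1.15,0],[0,0,0,0,0,1.25,0],[0,0,0,0,0,1.3,0]]}}

```text
clock: 4.9
tcp_pos: [0.5978, -0.0788, 0.0781]
ee_rot: [-3.141, -0.0, -0.008]
contact_force: [-3.7, 0.8, 11.7]
grip_width: -0.0002
gripper_force: 6.1
```

>>> {"method": "send_rows", "body": {"moves": [[0,0,0,0,0,0,0],[0,0,0,0,-0.6,-0.02,0],[0,0,0,0,-1.3,-0.03,0],[0,0,0,0,-2.5,-0.5,0],[0,0,0,0,-5,-0.5,0],[0,0,0,0,-6.8,-0.4,0],[0,0,0,0,-7.2,-0.1,0],[0,0,0,0,-7.4,0,0]]}}

```text
clock: 5.9
tcp_pos: [0.5985, -0.0037, 0.0781]
ee_rot: [-3.141, 0.0, -0.007]
contact_force: [-5.1, 0.5, 15.8]
grip_width: 0.0001
gripper_force: 7.9
```

>>> {"method": "send_rows", "body": {"moves": [[0,0,0,0,0,0,0],[0,0,0,0,-0.3,0,0]]}}

```text
clock: 6.15
tcp_pos: [0.5985, -0.0035, 0.0781]
ee_rot: [3.14, -0.0, -0.009]
contact_force: [-3.7, -3.5, 11.8]
grip_width: 0.0
gripper_force: 5.7
```

>>> {"method": "send_rows", "body": {"moves": [[0,0,0,0,-0.6,-0.02,0],[0,0,0,0,-1.2,-0.03,0],[0,0,0,0,-2.5,-0.5,0],[0,0,0,0,-5,-0.5,0],[0,0,0,0,-6.4,-0.4,0],[0,0,0,0,-6.7,-0.1,0],[0,0,0,0,-6.9,0,0],[0,0,0,0,-6.9,0,0]]}}

```text
clock: 7.15
tcp_pos: [0.5988, 0.0678, 0.0781]
ee_rot: [-3.14, 0.0, -0.008]
contact_force: [-3.4, 1.8, 11.3]
grip_width: -0.0001
gripper_force: 6.0
```

>>> {"method": "send_rows", "body": {"moves": [[0,0,0,0,0,0,0],[0,0,0,0,-0.2,0,0]]}}

```text
clock: 7.4
tcp_pos: [0.5988, 0.0679, 0.0781]
ee_rot: [3.14, 0.001, -0.009]
contact_force: [-3.3, -2.3, 12.6]
grip_width: -0.0002
gripper_force: 6.2
```

All three pieces have been touched. I'll lift off and go down beside the right flank of the block near its front end.

>>> {"method": "send_rows", "body": {"moves": [[0,0,0,0,0,-1.5,0],[0,0,0,0,0,-4.5,0],[0,0,0,-4,2,-5,0],[0,0,0,-9,4.5,-5,0],[0,0,0,-13.5,6.5,-5,0],[0,0,0,-15.4,7.3,-3,0],[0,0,0,-15.4,7.3,1.5,0],[0,0,0,-15.4,7.3,4.5,0]]}}

```text
clock: 8.4
tcp_pos: [0.4446, -0.0033, 0.0305]
ee_rot: [3.141, -0.001, -0.009]
contact_force: [0.1, 0.1, 0.2]
grip_width: 0.0002
gripper_force: 0.0
```

>>> {"method": "send_rows", "body": {"moves": [[0,0,0,0,0,0.6,0],[0,0,0,0,0,1.0,0],[0,0,0,0,0,1.0,0]]}}

```text
clock: 8.78
tcp_pos: [0.4452, -0.0027, 0.0221]
ee_rot: [-3.142, -0.002, -0.008]
contact_force: [0.1, -0.1, 0.1]
grip_width: 0.0004
gripper_force: 0.0
```

```bash
cat >> h.py <<'E'
def block(c="top",lo=(.37,-.03),hi=(.60,.13)):
    p=robot.get_image(c)
    for r in robot.regions_of(p,"oak_block"):
        (cx,cy),(a,b),t=rect(p,r["pixels"],.031 if c=="top" else .029)
        if lo[0]<cx/1000<hi[0] and lo[1]<cy/1000<hi[1]:
            if a<b: a,b,t=b,a,t+90
            t=(t+90)%180-90
            print(c,"reg",round(r["score"],2),round(cx,1),round(cy,1),round(a,1),round(b,1),round(t,1))
    w=cloud(p); P=sel(w,[lo[0],lo[1],.025],[hi[0],hi[1],.034])
    return p,P
E
python3 - <<'E'
from h import *
np.set_printoptions(precision=4,suppress=True)
o=robot.observe(); print(o["tcp_pos"],o["ee_rot"],o["contact_force"])
p,P=block("top"); print(len(P))
cv2.imwrite("pics/top3.png",cv2.resize(p["color"][120:250,190:350],None,fx=4.5,fy=4.5,interpolation=2))
E
```

```text
[ 0.4452 -0.0027  0.0221] [-3.1416 -0.0017 -0.0083] [ 0.0779 -0.1277  0.1187]
top reg 0.97 463.1 62.4 114.3 58.7 16.4
568
```

View pics/top3.png

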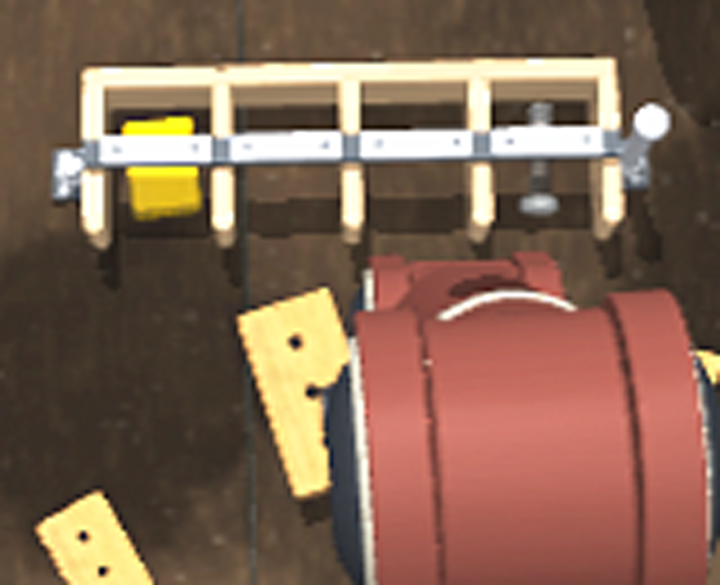

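The block (crop 295,390) has not moved and the arm hides its right side. I'll push sideways slowly in the +y direction.

>>> {"method": "send_rows", "body": {"moves": [[0,0,0,0,-0.4,0,0],[0,0,0,0,-0.8,0,0],[0,0,0,0,-1.1,0,0],[0,0,0,0,-1.4,0,0],[0,0,0,0,-1.7,0,0],[0,0,0,0,-2.0,0,0],[0,0,0,0,-2.2,0,0],[0,0,0,0,-2.2,0,0]]}}

```text
clock: 9.88
tcp_pos: [0.4447, 0.0196, 0.0213]
ee_rot: [-3.141, -0.0, -0.008]
contact_force: [-0.7, -0.7, -0.1]
grip_width: 0.0001
gripper_force: 0.1
```

Run:
```python
from h import *
o=robot.observe(); print(o["tcp_pos"],o["contact_force"])
for c in ("top","side"):
    p,P=block(c)
    w=P[(P[:,0]>.39)&(P[:,0]<.54)]
    # left (+y) flank and front edges from the cloud
    xs=np.arange(.41,.52,.01); L=[(x,w[abs(w[:,0]-x)<.005][:,1].max()) for x in xs if (abs(w[:,0]-x)<.005).sum()>3]
    L=np.array(L); k=np.polyfit(L[:,0],L[:,1],1); print("left flank slope",k[0],"ends",L.round(4).tolist(),"xmax",w[:,0].max())
```

```text
[0.44470792 0.01963603 0.02129984] [-0.67192503 -0.74300534 -0.12175596]
left flank slope 0.013995755547117116 ends [[0.47, 0.0946], [0.48, 0.0971], [0.49, 0.0994], [0.5, 0.1017], [0.51, 0.104], [0.52, 0.091]] xmax 0.5207996864331905
side reg 0.95 416.9 49.4 102.3 48.5 69.3
left flank slope -0.08924970412020264 ends [[0.41, 0.085], [0.42, 0.0849], [0.43, 0.088], [0.44, 0.0904], [0.45, 0.0916], [0.51, 0.0744], [0.52, 0.0812]] xmax 0.5219233037843733
```

>>> {"method": "send_rows", "body": {"moves": [[0,0,0,0,-0.2,0,0],[0,0,0,0,-0.4,0,0],[0,0,0,0,-0.6,0,0],[0,0,0,0,-0.8,0,0],[0,0,0,0,-1.0,0,0],[0,0,0,0,-1.0,0,0]]}}

```text
clock: 10.82
tcp_pos: [0.4449, 0.0298, 0.0213]
ee_rot: [-3.141, -0.0, -0.008]
contact_force: [0.4, -0.4, 0.5]
grip_width: 0.0002
gripper_force: 0.1
```

```bash
cat >> h.py <<'E'
def flank():
    p,P=block("top"); w=P[(P[:,0]>.39)]
    xs=np.arange(.40,.55,.01); L=np.array([(x,w[abs(w[:,0]-x)<.005][:,1].max()) for x in xs if (abs(w[:,0]-x)<.005).sum()>3])
    o=robot.observe(); print(o["tcp_pos"],o["contact_force"])
    print("left flank",L.round(4).tolist(),"xmax",w[:,0].max()); return p
E
python3 -c "
from h import *
flank()"
```

```text
[0.44516879 0.02978644 0.02138198] [-0.69996726 -0.26543714  0.06810643]
left flank [[0.49, 0.1045], [0.5, 0.1067], [0.51, 0.1067], [0.52, 0.1064]] xmax 0.5972462778795888
```

>>> {"method": "send_rows", "body": {"moves": [[0,0,0,0,1.0,0,0],[0,0,0,0,2.0,-3,0],[0,0,0,0,5,-8,0],[0,0,0,0,9,-10,0],[0,0,0,0,13,-10,0],[0,0,0,0,16,-10,0],[0,0,0,0,16,-10,0]]}}

```text
clock: 11.8
tcp_pos: [0.443, -0.1341, 0.1215]
ee_rot: [3.14, -0.001, -0.015]
contact_force: [0.3, 0.1, -0.4]
grip_width: 0.0002
gripper_force: 0.0
```

```bash
python3 -c "
from h import *
p=flank(); w=sel(cloud(p),[.38,-.02,.024],[.545,.14,.036]); print(cv2.minAreaRect(np.float32(w[:,:2]*1000)),len(w))
p,P=block('side'); w=sel(cloud(p),[.38,-.02,.024],[.545,.14,.036]); print(cv2.minAreaRect(np.float32(w[:,:2]*1000)),len(w))
"
```

```text
top reg 0.91 467.6 73.9 111.7 55.3 9.5
[ 0.44315088 -0.13051477  0.121241  ] [-0.23319774  1.65441931 -0.19170857]
left flank [[0.41, 0.0911], [0.42, 0.0934], [0.43, 0.0957], [0.44, 0.0956], [0.45, 0.0978], [0.46, 0.1001], [0.47, 0.1023], [0.48, 0.1022], [0.49, 0.1045], [0.5, 0.1067], [0.51, 0.1066], [0.52, 0.1063]] xmax 0.5940558174441298
((468.2833557128906, 73.64632415771484), (110.53382873535156, 54.97134780883789), 8.529014587402344) 889
side reg 0.76 458.3 60.1 133.2 85.0 9.1
((466.6181640625, 76.08822631835938), (111.11537170410156, 57.15898895263672), 8.2718505859375) 763
```

Block is now at (0.468, 0.074) with yaw about 8.5°. A square end push will align it. Its near end is inside the tool-down reach, so I'll tilt the fingertips toward the robot and open the fingers to about 3 cm for a two-point push.

>>> {"method": "send_rows", "body": {"moves": [[0,-0.05,0,-0.3,-2,0,2],[0,-0.12,0,-1.0,-5,0,3],[0,-0.2,0,-2.0,-8.5,0,3],[0,-0.26,0,-3,-12,0,3],[0,-0.31,0,-4,-15.5,0,3],[0,-0.35,0,-5,-18.5,0,3],[0,-0.35,0,-5.6,-20.4,0,3],[0,-0.35,0,-5.6,-20.4,0,3]]}}

```text
clock: 13.0
tcp_pos: [0.3883, 0.0753, 0.1214]
ee_rot: [-3.141, 0.35, -0.004]
contact_force: [0.4, -0.9, 0.1]
grip_width: 0.0298
gripper_force: 0.0
```

>>> {"method": "send_rows", "body": {"moves": [[0,0,0,0.4,0.1,1.5,3],[0,0,0,1.2,0.2,4,3],[0,0,0,2.1,0.2,6.7,3],[0,0,0,2.7,0.2,8.5,3],[0,0,0,2.98,0.2,9.34,3],[0,0,0,2.98,0.2,9.34,3]]}}

```text
clock: 13.75
tcp_pos: [0.3851, 0.071, 0.0233]
ee_rot: [3.141, 0.35, -0.01]
contact_force: [-0.2, 0.1, -0.1]
grip_width: 0.0304
gripper_force: 0.0
```

```bash
python3 -c "
from h import *
o=robot.observe(); print(o['tcp_pos'],o['ee_rot'],o['contact_force'])
p=robot.get_image('side'); cv2.imwrite('pics/side4.png',cv2.resize(p['color'][120:290,180:370],None,fx=3.2,fy=3.2,interpolation=2))
"
```

```text
[0.38510495 0.07103829 0.0233146 ] [ 3.14087532  0.35030948 -0.00955897] [-0.2202512   0.14260997 -0.10821493]
```

View pics/side4.png

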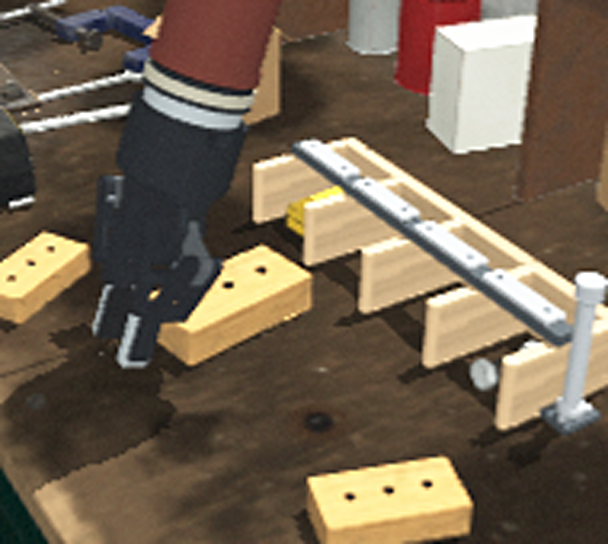

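The two fingers (crop 115,330) stand just behind the block's near end and touch nothing. I'll push forward slowly.

>>> {"method": "send_rows", "body": {"moves": [[0,0,0,0.47,0,-0.17,3],[0,0,0,0.94,0,-0.34,3],[0,0,0,1.41,0,-0.51,3],[0,0,0,1.88,0,-0.69,3],[0,0,0,2.35,0,-0.86,3],[0,0,0,2.82,0,-1.03,3],[0,0,0,3.29,0,-1.2,3],[0,0,0,3.29,0,-1.2,3]]}}

```text
clock: 14.8
tcp_pos: [0.4207, 0.0717, 0.0234]
ee_rot: [-3.141, 0.349, -0.008]
contact_force: [-2.5, 0.4, 2.7]
grip_width: 0.0303
gripper_force: 1.4
```

```bash
cat >> h.py <<'E'
def look():
    o=robot.observe(); print(o["tcp_pos"],o["contact_force"])
    for c in ("top","side"):
        p,P=block(c,hi=(.62,.13)); w=sel(cloud(p),[.40,.02,.024],[.548,.14,.036])
        # row-wise extents over x
        xs=np.arange(.41,.55,.01)
        print(c,[(round(x,2),*(w[abs(w[:,0]-x)<.005][:,1][[np.argmin(w[abs(w[:,0]-x)<.005][:,1]),np.argmax(w[abs(w[:,0]-x)<.005][:,1])]].round(4))) for x in xs if (abs(w[:,0]-x)<.005).sum()>5],"x far",np.percentile(w[:,0],99.5))
        if len(w)>20: print(cv2.minAreaRect(np.float32(w[:,:2]*1000)))
    return p
E
python3 -c "
from h import *
look()"
```

```text
[0.42071073 0.07169054 0.02340348] [-2.54869938  0.3512771   2.66931909]Traceback (most recent call last):
  File "<string>", line 3, in <module>
    look()
    ~~~~^^
  File "h.py", line 46, in look
    print(c,[(round(x,2),*(w[abs(w[:,0]-x)<.005][:,1][[np.argmin(w[abs(w[:,0]-x)<.005][:,1]),np.argmax(w[abs(w[:,0]-x)<.005][:,1])]].round(4))) for x in xs if (abs(w[:,0]-x)<.005).sum()>5],"x far",np.percentile(w[:,0],99.5))
                                                                                                                                                                                                     ~~~~~~~~~~~~~^^^^^^^^^^^^^
    return _quantile_unchecked(
        a, q, axis, out, overwrite_input, method, keepdims, weights)
    return _ureduce(a,
                    func=_quantile_ureduce_func,
    ...<5 lines>...
                    overwrite_input=overwrite_input,
                    method=method)
    r = func(a, **kwargs)
    result = _quantile(arr,
                       quantiles=q,
    ...<2 lines>...
                       out=out,
                       weights=wgt)
    slices_having_nans = np.isnan(arr[-1, ...])
                                  ~~~^^^^^^^^^
IndexError: index -1 is out of bounds for axis 0 with size 0
```

```bash
sed -i 's/for c in ("top","side"):$/for c in cams:/; s/def look():/def look(cams=("side",)):/' h.py; python3 -c "
from h import *
look()"
```

```text
[0.42069732 0.0716375  0.02337063] [-1.76999739  0.8904148   1.98720433]
side reg 0.72 490.1 40.7 144.1 69.7 28.9
side [(np.float64(0.41), np.float64(0.043), np.float64(0.0947)), (np.float64(0.42), np.float64(0.0425), np.float64(0.1015)), (np.float64(0.43), np.float64(0.0431), np.float64(0.0895)), (np.float64(0.44), np.float64(0.0401), np.float64(0.0572)), (np.float64(0.45), np.float64(0.0399), np.float64(0.0938)), (np.float64(0.46), np.float64(0.0404), np.float64(0.0955)), (np.float64(0.47), np.float64(0.0411), np.float64(0.0635)), (np.float64(0.48), np.float64(0.0421), np.float64(0.0703)), (np.float64(0.49), np.float64(0.0408), np.float64(0.078)), (np.float64(0.5), np.float64(0.0438), np.float64(0.0838)), (np.float64(0.51), np.float64(0.0433), np.float64(0.0913)), (np.float64(0.52), np.float64(0.0443), np.float64(0.0995)), (np.float64(0.53), np.float64(0.044), np.float64(0.0988)), (np.float64(0.54), np.float64(0.0445), np.float64(0.0983))] x far 0.54389982323375
((476.77716064453125, 69.8122787475586), (60.92920684814453, 137.81007385253906), 88.88819885253906)
```

```bash
python3 -c "
from h import *
for c in ('side','top'):
    p=robot.get_image(c); w=sel(cloud(p),[.556,-.13,.044],[.584,.2,.055])
    h,e=np.histogram(w[:,1],bins=np.arange(-.13,.2,.002))
    print(c,[(round(e[i]*1000),h[i]) for i in range(len(h)) if h[i]>2])
    f=sel(cloud(p),[.54,-.0,.02],[.565,.2,.055]); print([ (round(y,3),round(np.percentile(g[:,0],2),4)) for y in (.035,.109) for g in [f[abs(f[:,1]-y)<.004]] if len(g)>5])
"
```

```text
side [(-118, np.int64(5)), (-116, np.int64(23)), (-114, np.int64(8)), (-112, np.int64(10)), (-110, np.int64(10)), (-108, np.int64(5)), (-44, np.int64(6)), (-42, np.int64(21)), (-40, np.int64(6)), (-38, np.int64(6)), (-36, np.int64(9)), (-34, np.int64(4)), (-32, np.int64(4)), (30, np.int64(12)), (32, np.int64(13)), (34, np.int64(8)), (36, np.int64(8)), (38, np.int64(7)), (104, np.int64(9)), (106, np.int64(12)), (108, np.int64(8)), (110, np.int64(4)), (112, np.int64(5)), (114, np.int64(5)), (182, np.int64(4))]
[(0.035, np.float64(0.5534)), (0.109, np.float64(0.5536))]
top [(-118, np.int64(4)), (-116, np.int64(3)), (-114, np.int64(7)), (-112, np.int64(8)), (-110, np.int64(8)), (-108, np.int64(10)), (-46, np.int64(7)), (-44, np.int64(5)), (-42, np.int64(7)), (-40, np.int64(9)), (-38, np.int64(8)), (-36, np.int64(4)), (178, np.int64(11)), (180, np.int64(11)), (184, np.int64(10)), (186, np.int64(8))]
[]
```

>>> {"method": "send_rows", "body": {"moves": [[0,0,0,0.4,0,-0.14,3],[0,0,0,0.8,0,-0.29,3],[0,0,0,1.2,0,-0.43,3],[0,0,0,1.6,0,-0.58,3],[0,0,0,2.0,0,-0.73,3],[0,0,0,2.4,0,-0.87,3],[0,0,0,2.8,0,-1.02,3],[0,0,0,2.8,0,-1.02,3]]}}

```text
clock: 16.1
tcp_pos: [0.4333, 0.0724, 0.0237]
ee_rot: [3.141, 0.388, -0.007]
contact_force: [-21.9, 3.4, 6.5]
grip_width: 0.03
gripper_force: 11.3
```

```bash
python3 -c "
from h import *
look()"
```

```text
[0.43328707 0.07244859 0.02369334] [-21.92258381   3.35064147   6.50518844]
side reg 0.59 491.5 52.8 129.8 88.9 -0.4
side [(np.float64(0.42), np.float64(0.047), np.float64(0.0943)), (np.float64(0.43), np.float64(0.0429), np.float64(0.1006)), (np.float64(0.44), np.float64(0.0423), np.float64(0.0905)), (np.float64(0.45), np.float64(0.0397), np.float64(0.0935)), (np.float64(0.46), np.float64(0.0391), np.float64(0.0607)), (np.float64(0.47), np.float64(0.0402), np.float64(0.0917)), (np.float64(0.48), np.float64(0.0392), np.float64(0.0762)), (np.float64(0.49), np.float64(0.0392), np.float64(0.0654)), (np.float64(0.5), np.float64(0.0399), np.float64(0.0721)), (np.float64(0.51), np.float64(0.0395), np.float64(0.0821)), (np.float64(0.52), np.float64(0.0397), np.float64(0.0862)), (np.float64(0.53), np.float64(0.0393), np.float64(0.0919)), (np.float64(0.54), np.float64(0.0383), np.float64(0.0948)), (np.float64(0.55), np.float64(0.039), np.float64(0.0914))] x far 0.5475690005983485
((484.69366455078125, 67.77244567871094), (59.81303787231445, 129.18576049804688), 87.20098876953125)
```

Stuck against the right divider's nose at 22 N: the block is square but about 5 mm too far right. I'll back off, lift clear and push its right flank 5 mm to the left.

>>> {"method": "send_rows", "body": {"moves": [[0,0,0,-1.5,0,0.55,3],[0,0,0,-2.82,0,1.03,3],[0,0,0,-3.5,0,-1,3],[0,0,0,-5,0,-5,0],[0,0,0,-6.25,0,-8.4,0],[0,0,0,-6.25,0,-8.4,0]]}}

```text
clock: 16.95
tcp_pos: [0.4235, 0.0716, 0.1256]
ee_rot: [-3.141, 0.34, -0.009]
contact_force: [0.7, -0.3, -1.7]
grip_width: 0.0002
gripper_force: 0.0
```

>>> {"method": "send_rows", "body": {"moves": [[0,0.06,0,1,1,-0.4,0],[0,0.15,0,2.8,2.6,-1,0],[0,0.25,0,4.6,4.4,-1.7,0],[0,0.33,0,6,5.7,-2.2,0],[0,0.35,0,6.57,6.2,-2.4,0],[0,0.35,0,6.57,6.2,-2.4,0]]}}

```text
clock: 17.7
tcp_pos: [0.4898, 0.0088, 0.1232]
ee_rot: [-3.142, 0.001, -0.009]
contact_force: [0.6, -0.2, 0.1]
grip_width: 0.0002
gripper_force: 0.0
```

```bash
python3 -c "
from h import *
look(('side','top'))"
```

```text
[0.48976829 0.00884226 0.12323308] [ 0.59446196 -0.22358304  0.12988334]
side reg 0.78 491.3 51.2 127.2 91.7 -3.1
side [(np.float64(0.44), np.float64(0.0409), np.float64(0.0898)), (np.float64(0.45), np.float64(0.0405), np.float64(0.0949)), (np.float64(0.46), np.float64(0.04), np.float64(0.0945)), (np.float64(0.47), np.float64(0.0389), np.float64(0.0955)), (np.float64(0.48), np.float64(0.0399), np.float64(0.0946)), (np.float64(0.49), np.float64(0.0397), np.float64(0.0943)), (np.float64(0.5), np.float64(0.0398), np.float64(0.0947)), (np.float64(0.51), np.float64(0.0396), np.float64(0.0932)), (np.float64(0.52), np.float64(0.0385), np.float64(0.0967)), (np.float64(0.53), np.float64(0.0389), np.float64(0.0932)), (np.float64(0.54), np.float64(0.0396), np.float64(0.0934)), (np.float64(0.55), np.float64(0.0397), np.float64(0.0932))] x far 0.5474492280244337
((495.9104919433594, 67.78414916992188), (58.23023223876953, 103.80194854736328), 89.41354370117188)
top reg 0.71 498.7 64.4 112.3 53.8 -1.4
top [(np.float64(0.45), np.float64(0.0387), np.float64(0.0925)), (np.float64(0.46), np.float64(0.041), np.float64(0.0924)), (np.float64(0.47), np.float64(0.0406), np.float64(0.0922)), (np.float64(0.48), np.float64(0.0403), np.float64(0.0919)), (np.float64(0.49), np.float64(0.0399), np.float64(0.0916)), (np.float64(0.5), np.float64(0.0398), np.float64(0.0915)), (np.float64(0.51), np.float64(0.068), np.float64(0.0911)), (np.float64(0.52), np.float64(0.07), np.float64(0.091)), (np.float64(0.53), np.float64(0.0698), np.float64(0.0907)), (np.float64(0.54), np.float64(0.0464), np.float64(0.0903)), (np.float64(0.55), np.float64(0.0538), np.float64(0.09))] x far 0.5469797094050224
((497.1910400390625, 65.83940124511719), (101.64579772949219, 53.78361129760742), 0.2552562355995178)
```

>>> {"method": "send_rows", "body": {"moves": [[0,0,0,0.5,0,2,0],[0,0,0,0.9,0,5,0],[0,0,0,0.9,0,8,0],[0,0,0,0.9,0,9.6,0],[0,0,0,0.9,0,10,0],[0,0,0,0.9,-0.6,10,0],[0,0,0,0.9,-1.2,10,0],[0,0,0,0.9,-1.6,10,0]]}}

```text
clock: 18.9
tcp_pos: [0.499, 0.0259, 0.0244]
ee_rot: [-3.141, -0.002, -0.007]
contact_force: [0.2, 0.1, 1.1]
grip_width: 0.0003
gripper_force: 0.0
```

>>> {"method": "send_rows", "body": {"moves": [[0,0,0,0,-0.2,0,0],[0,0,0,0,-0.4,0,0],[0,0,0,0,-0.6,0,0],[0,0,0,0,-0.8,0,0],[0,0,0,0,-0.9,0,0],[0,0,0,0,-0.9,0,0]]}}

```text
clock: 19.65
tcp_pos: [0.4987, 0.0341, 0.0237]
ee_rot: [-3.141, -0.0, -0.008]
contact_force: [0.6, -1.9, 1.5]
grip_width: -0.0
gripper_force: 1.1
```

```bash
python3 -c "
from h import *
look(('side','top'))"
```

```text
[0.49867422 0.03412593 0.02367122] [ 0.55880816 -1.87079755  1.50204099]
side reg 0.69 466.3 58.7 85.8 76.6 87.0
side [(np.float64(0.44), np.float64(0.0489), np.float64(0.0986)), (np.float64(0.45), np.float64(0.0486), np.float64(0.1012)), (np.float64(0.46), np.float64(0.0471), np.float64(0.1024)), (np.float64(0.47), np.float64(0.0485), np.float64(0.1028)), (np.float64(0.48), np.float64(0.0477), np.float64(0.1019)), (np.float64(0.49), np.float64(0.02), np.float64(0.1017)), (np.float64(0.5), np.float64(0.0201), np.float64(0.1013)), (np.float64(0.51), np.float64(0.0819), np.float64(0.1027))] x far 0.5069876307798793
((475.7665100097656, 62.28195571899414), (83.21009826660156, 65.2171630859375), 87.60415649414062)
top reg 0.66 541.1 91.6 29.0 13.0 -1.4
top [(np.float64(0.53), np.float64(0.0829), np.float64(0.0984)), (np.float64(0.54), np.float64(0.0851), np.float64(0.0981)), (np.float64(0.55), np.float64(0.0901), np.float64(0.098))] x far 0.5475528423942955
((521.2713012695312, 90.83316802978516), (15.558666229248047, 52.38783645629883), 88.74630737304688)
```

>>> {"method": "send_rows", "body": {"moves": [[0,0,0,0,0.8,0,0],[0,0,0,0,1.2,-2,0],[0,0,0,0,1.2,-6,0],[0,0,0,-1,0.5,-9,0],[0,-0.05,0,-4,-1.5,-10,1.5],[0,-0.15,0,-7,-3,-10,3],[0,-0.25,0,-9,-3.9,-10,3],[0,-0.35,0,-9.9,-3.9,-10,3]]}}

```text
clock: 20.85
tcp_pos: [0.3984, 0.0749, 0.124]
ee_rot: [-3.14, 0.354, -0.005]
contact_force: [0.5, -0.6, 0.9]
grip_width: 0.0298
gripper_force: 0.0
```

>>> {"method": "send_rows", "body": {"moves": [[0,0,0,0,0,0,3]]}}

```text
clock: 20.98
tcp_pos: [0.4003, 0.0738, 0.123]
ee_rot: [-3.141, 0.35, -0.008]
contact_force: [0.2, 0.4, -0.7]
grip_width: 0.03
gripper_force: 0.0
```

```bash
python3 -c "
from h import *
o=robot.observe(); print(o['ee_rot'])
look(('side','top'))"
```

```text
[-3.14110487  0.34999254 -0.00797487]
[0.40034316 0.0738312  0.12304101] [ 0.23230929  0.43215224 -0.6589779 ]
side reg 0.55 489.5 59.1 128.6 89.2 -1.7
side [(np.float64(0.44), np.float64(0.0494), np.float64(0.0981)), (np.float64(0.45), np.float64(0.0494), np.float64(0.1028)), (np.float64(0.46), np.float64(0.0483), np.float64(0.1015)), (np.float64(0.47), np.float64(0.0484), np.float64(0.1017)), (np.float64(0.48), np.float64(0.0472), np.float64(0.1033)), (np.float64(0.49), np.float64(0.0465), np.float64(0.1036)), (np.float64(0.5), np.float64(0.0463), np.float64(0.1023)), (np.float64(0.51), np.float64(0.046), np.float64(0.1028)), (np.float64(0.52), np.float64(0.0471), np.float64(0.103)), (np.float64(0.53), np.float64(0.0464), np.float64(0.1007)), (np.float64(0.54), np.float64(0.0478), np.float64(0.1008)), (np.float64(0.55), np.float64(0.0465), np.float64(0.097))] x far 0.5477579473612902
((495.98748779296875, 74.8746566772461), (57.1571044921875, 104.93464660644531), 88.99138641357422)Traceback (most recent call last):
  File "<string>", line 4, in <module>
    look(('side','top'))
   
[... 417 characters left out ...]
                                                           ~~~~~~~~~~~~~^^^^^^^^^^^^^
    return _quantile_unchecked(
        a, q, axis, out, overwrite_input, method, keepdims, weights)
    return _ureduce(a,
                    func=_quantile_ureduce_func,
    ...<5 lines>...
                    overwrite_input=overwrite_input,
                    method=method)
    r = func(a, **kwargs)
    result = _quantile(arr,
                       quantiles=q,
    ...<2 lines>...
                       out=out,
                       weights=wgt)
    slices_having_nans = np.isnan(arr[-1, ...])
                                  ~~~^^^^^^^^^
IndexError: index -1 is out of bounds for axis 0 with size 0
```

>>> {"method": "send_rows", "body": {"moves": [[0,0,0,0.5,0,1.4,3],[0,0,0,1.5,0,4.1,3],[0,0,0,2.5,0,6.8,3],[0,0,0,3.2,0,8.8,3],[0,0,0,3.43,0,9.39,3],[0,0,0,4.4,0,9.04,3],[0,0,0,5.3,0,8.7,3],[0,0,0,6.0,0,8.45,3]]}}

```text
clock: 22.18
tcp_pos: [0.429, 0.0736, 0.0243]
ee_rot: [-3.141, 0.347, -0.008]
contact_force: [0.3, -0.1, -0.2]
grip_width: 0.03
gripper_force: 0.0
```

>>> {"method": "send_rows", "body": {"moves": [[0,0,0,0.4,0,-0.14,3],[0,0,0,0.8,0,-0.29,3],[0,0,0,1.2,0,-0.43,3],[0,0,0,1.6,0,-0.58,3],[0,0,0,2.0,0,-0.73,3],[0,0,0,2.4,0,-0.87,3],[0,0,0,2.8,0,-1.02,3],[0,0,0,2.8,0,-1.02,3]]}}

```text
clock: 23.18
tcp_pos: [0.4577, 0.0733, 0.0238]
ee_rot: [-3.141, 0.349, -0.008]
contact_force: [-3.6, -0.4, 4.9]
grip_width: 0.0299
gripper_force: 2.4
```

>>> {"method": "send_rows", "body": {"moves": [[0,0,0,0.4,0,-0.14,3],[0,0,0,0.8,0,-0.29,3],[0,0,0,1.2,0,-0.43,3],[0,0,0,1.6,0,-0.58,3],[0,0,0,2.0,0,-0.73,3],[0,0,0,2.4,0,-0.87,3],[0,0,0,2.8,0,-1.02,3],[0,0,0,2.8,0,-1.02,3]]}}

```text
clock: 24.18
tcp_pos: [0.4876, 0.0731, 0.0239]
ee_rot: [-3.141, 0.349, -0.008]
contact_force: [-3.4, -0.8, 5.7]
grip_width: 0.0299
gripper_force: 2.6
```

```bash
python3 -c "
from h import *
p=look()
cv2.imwrite('pics/side6.png',cv2.resize(p['color'][120:290,220:390],None,fx=3.5,fy=3.5,interpolation=2))"
```

```text
[0.48758586 0.0730623  0.02385047] [-3.35195608 -0.79924674  5.74234511]
side reg 0.77 545.5 56.5 151.2 51.0 37.0
side [(np.float64(0.48), np.float64(0.044), np.float64(0.1013)), (np.float64(0.49), np.float64(0.0429), np.float64(0.0901)), (np.float64(0.5), np.float64(0.0448), np.float64(0.0905)), (np.float64(0.51), np.float64(0.0471), np.float64(0.1018)), (np.float64(0.52), np.float64(0.0481), np.float64(0.059)), (np.float64(0.53), np.float64(0.0475), np.float64(0.1029)), (np.float64(0.54), np.float64(0.0486), np.float64(0.0627)), (np.float64(0.55), np.float64(0.0487), np.float64(0.0666))] x far 0.5478216786839346
((511.06121826171875, 73.81595611572266), (72.6930160522461, 58.64669418334961), 3.552011728286743)
```

View pics/side6.png

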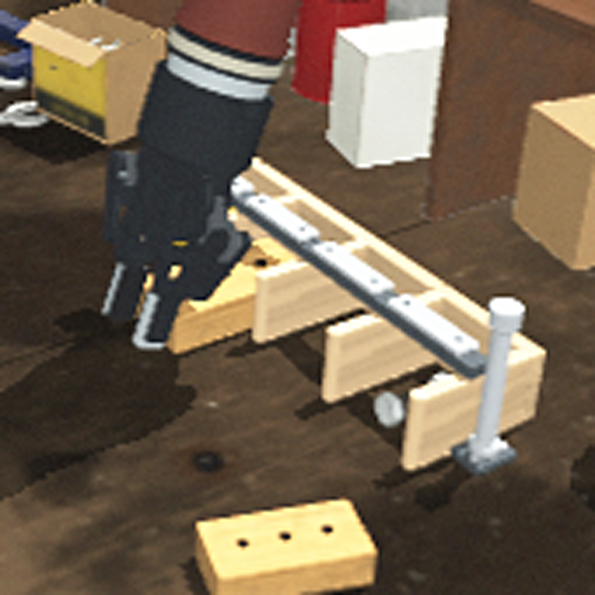

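The block (crop 210,310) is sliding into the third gap. I'll back off a little, turn the tool upright to clear the rail, and finish the push.

>>> {"method": "send_rows", "body": {"moves": [[0,0,0,-1.0,0,0.36,3],[0,0,0,-2.0,0,0.73,3],[0,0.1,0,-2.82,0,1.03,3],[0,0.22,0,-2.82,0,1.03,3],[0,0.35,0,-2.82,0,1.03,3],[0,0.35,0,-2.82,0,1.03,3]]}}

```text
clock: 25.02
tcp_pos: [0.4545, 0.0733, 0.024]
ee_rot: [3.141, 0.003, -0.007]
contact_force: [0.4, -0.6, 0.0]
grip_width: 0.0301
gripper_force: 0.0
```

>>> {"method": "send_rows", "body": {"moves": [[0,0,0,0.8,0,0,3],[0,0,0,1.6,0,0,3],[0,0,0,2.4,0,0,3],[0,0,0,3.0,0,0,3],[0,0,0,3.6,0,0,3],[0,0,0,4.1,0,0,3],[0,0,0,4.6,0,0,3],[0,0,0,4.8,0,0,3]]}}

```text
clock: 26.02
tcp_pos: [0.5054, 0.0729, 0.0236]
ee_rot: [-3.142, -0.0, -0.008]
contact_force: [-1.5, -0.5, 0.6]
grip_width: 0.0301
gripper_force: 0.9
```

>>> {"method": "send_rows", "body": {"moves": [[0,0,0,0.3,0,0,3],[0,0,0,0.6,0,0,3],[0,0,0,0.9,0,0,3],[0,0,0,1.1,0,0,3],[0,0,0,1.3,0,0,3],[0,0,0,1.3,0,0,3]]}}

```text
clock: 26.78
tcp_pos: [0.5183, 0.0728, 0.0238]
ee_rot: [-3.141, -0.001, -0.008]
contact_force: [-1.7, 0.4, 0.0]
grip_width: 0.0302
gripper_force: 0.3
```

Still sliding freely, with no back board contact yet. I'll continue in small steps.

>>> {"method": "send_rows", "body": {"moves": [[0,0,0,0.15,0,0,3],[0,0,0,0.3,0,0,3],[0,0,0,0.45,0,0,3],[0,0,0,0.6,0,0,3],[0,0,0,0.6,0,0,3]]}}

```text
clock: 27.4
tcp_pos: [0.519, 0.0727, 0.0233]
ee_rot: [3.141, 0.011, -0.008]
contact_force: [-9.5, -0.9, 6.0]
grip_width: 0.0301
gripper_force: 4.4
```

>>> {"method": "send_rows", "body": {"moves": [[0,0,0,0.3,0,0,3],[0,0,0,0.3,0,0,3],[0,0,0,-0.5,0,0,3],[0,0,0,-2,0,0,3],[0,0,0,-3,0,-1,3],[0,0,0,-4,2,-5,3],[0,0,0,-5,6,-9,3],[0,0,0,-6,11,-12,3]]}}

```text
clock: 28.4
tcp_pos: [0.4647, -0.0372, 0.1463]
ee_rot: [3.142, -0.006, -0.006]
contact_force: [1.4, 0.0, 0.1]
grip_width: 0.0301
gripper_force: 0.0
```

>>> {"method": "send_rows", "body": {"moves": [[0,0,0,0,5,-2,3],[0,0,0,0,10,-3,3],[0,0,0,0,10,-3,3]]}}

```text
clock: 28.78
tcp_pos: [0.4631, -0.1428, 0.1758]
ee_rot: [3.137, -0.006, -0.018]
contact_force: [-0.1, 0.4, -0.8]
grip_width: 0.0298
gripper_force: 0.0
```

```bash
python3 -c "
from h import *
o=robot.observe(); print(o['tcp_pos'],o['contact_force'],o['clock'])
ims=[]
for c in ('top','side'):
    p,P=block(c,hi=(.65,.13)); w=sel(cloud(p),[.48,.042,.024],[.588,.102,.036]); print(c,cv2.minAreaRect(np.float32(w[:,:2]*1000)),np.median(w[:,2]))
    f=sel(cloud(p),[.5,.042,.024],[.585,.102,.036]); print('near x',[(y,round(np.percentile(f[abs(f[:,1]-y)<.004][:,0],1),4)) for y in (.055,.072,.09)], 'y ext',np.percentile(f[:,1],[1,99]))
    for n in ('yellow_case','hex_bolt','tape_measure'):
        for r in robot.landmark_of(p,n)[:2]: print(n,round(r['score'],2),np.round(r['uv'],1))
    ims.append(cv2.resize(p['color'][120:290,200:370],(390,390),interpolation=2))
cv2.imwrite('pics/end.png',np.hstack(ims))"
```

```text
[ 0.46309688 -0.14277501  0.17577983] [-0.11323991  0.40122195 -0.7823239 ] 28.775
top reg 0.72 561.8 71.6 71.5 51.9 -1.4
top ((558.5245361328125, 73.32228088378906), (54.925697326660156, 58.33192443847656), 89.92926788330078) 0.031121771286931832
near x [(0.055, np.float64(0.5303)), (0.072, np.float64(0.5302)), (0.09, np.float64(0.5303))] y ext [0.04620108 0.10060793]
yellow_case 0.65 [223.5 160. ]
hex_bolt 0.42 [311.4 154.4]
tape_measure 0.64 [154.8 230.5]
side reg 0.78 546.0 72.6 128.7 65.9 42.5
side ((557.5068359375, 73.547607421875), (56.0667839050293, 60.280540466308594), 89.54570770263672) 0.029327227122241062
near x [(0.055, np.float64(0.5286)), (0.072, np.float64(0.5276)), (0.09, np.float64(0.5289))] y ext [0.04760202 0.10130675]
yellow_case 0.37 [277.6 196.2]
hex_bolt 0.57 [339.6 235.2]
hex_bolt 0.53 [291.4 205.3]
tape_measure 0.78 [181.6 175.2]
```

View pics/end.png

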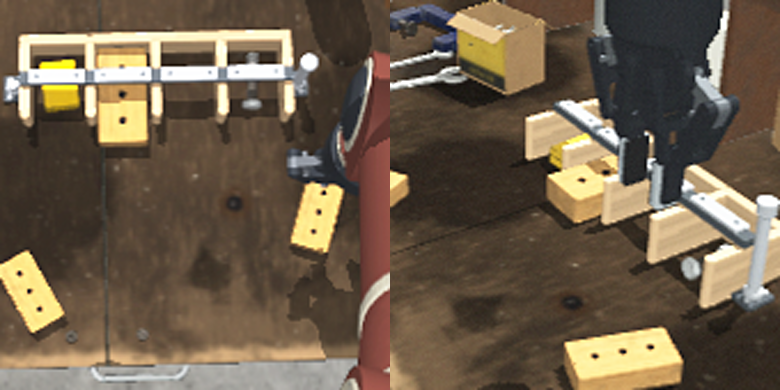

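The picture shows the block square and home in the third gap from the post (top crop 123,100), with the case and bolt unmoved and the arm clear of everything. Handing in.

```bash
python3 -c "
from workcell import robot
print(robot.close_job())"
```

```text
the job is handed in; nothing more can be done
None
```

I handed in the job (no verdict came back): I touched the rail over gaps 1, 2 and 3 from the tall post, never over the fourth, then pushed the largest oak block home in the third gap, square and against the back board, with the case, bolt and tape measure left in place.

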